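# Turn the revolving knife block so that the red knife faces the customers

### The job

At this knife stall, turn the round wooden revolving block by pushing on the scalloped rim of its turntable with a fingertip, gently, until the red-handled knife faces front: squarely behind the price card with the red band that stands on the plinth. Do not touch, grip or lift any knife or the block that holds them, keep the two tins standing on the turntable, and leave the whetstone and the loose knives beside it where they lie; let go with the turntable at rest.

Things in the scene. Friction and masses are not known exactly. Their poses are not given: they have to be found in the camera images.
- plinth: Low black base plate, fixed to the table: a disc 210 mm across, 14 mm high, with a flat tongue 100 mm wide, 12 mm high, that reaches 195 mm out at its front. Origin on the turning axis, at the table surface; its x axis points to the front (away from the robot, turned up to 0.5 rad either way), its z axis up.
- price_card (a point): Middle of the price-card holder that stands on the tongue: clear, 94 mm wide, 74 mm high, its top about 85 mm above the table, with a white card that has a red band on both sides. This point lies straight in front of the turning axis, 169 mm from it; x axis to the front.
- carousel: The turntable, a beech disc 22 to 44 mm above the table, rim radius 150 mm. Origin on the turning axis at the table surface; x axis (turns with it) towards the red knife, at the start 40 to 320 degrees anticlockwise from the plinth's. It turns endlessly either way on a bearing with light drag (0.2 N m, about 1.4 N at the rim) and stops within a few degrees when let go.
- notch (a point): Bottom of the finger notch 30 degrees anticlockwise from the red knife, on the turntable's top face, 124 mm from the turning axis; x axis outwards. The notch goes right through the disc and is open outwards; it is 41 mm wide here and widens evenly to 60 mm at the 140 mm radius. Below it is only the table (at the front, the 12 mm high tongue). The other five notches are alike.
- rim_petal (a point): Point on the outer edge of the turntable, on its top face, in the middle of the broad petal in front of the red-handled knife; 150 mm from the axis. The rim has six such petals, 88 mm wide with corners rounded by 12 mm, one in front of each knife, and a finger notch between each two.
- block: Round wooden knife block with two dark hoops, fixed on the turntable and turning with it: radius 79 mm, from 44 to 144 mm above the table, six radial slots. Origin on the turning axis at the table surface; x axis towards the red knife.
- knife_red: The knife with the red handle, standing loose in its slot of the revolving block, handle up: handle 105 mm tall, 30 mm (radial) by 18 mm, its top 249 mm above the table. Origin at the middle of the handle, 57 mm from the turning axis and 197 mm above the table.
- knife_1: Birch-handled knife standing in the revolving block, handle up, like knife_red; origin at the middle of its handle. It stands 60 degrees anticlockwise from the red one.
- knife_2: Birch-handled knife standing in the revolving block, handle up, like knife_red; origin at the middle of its handle. It stands 120 degrees anticlockwise from the red one.
- knife_3: Birch-handled knife standing in the revolving block, handle up, like knife_red; origin at the middle of its handle. It stands 180 degrees anticlockwise from the red one.
- knife_4: Birch-handled knife standing in the revolving block, handle up, like knife_red; origin at the middle of its handle. It stands 240 degrees anticlockwise from the red one.
- knife_5: Birch-handled knife standing in the revolving block, handle up, like knife_red; origin at the middle of its handle. It stands 300 degrees anticlockwise from the red one.
- tin_1: Low yellow tin of strop wax with an aluminium lid, 41 mm across, 22 mm high, standing loose on the turntable about 104 mm from the axis, on the petal 120 degrees anticlockwise from the red knife. Origin at the centre of its underside.
- tin_2: The same tin in green, on the petal 240 degrees anticlockwise from the red knife. Origin at the centre of its underside.
- whetstone: Grey two-tone whetstone, 170 x 45 x 25 mm, lying on the table near the turntable, on its left side towards the robot; origin at the centre of its underside.
- loose_knife_1: Birch-handled knife, 225 mm long and 18 mm high, lying on the table near the turntable, on its right side towards the robot; origin under the middle of its handle, blade along its x axis.
- loose_knife_2: Second such knife, 205 mm long, lying next to it, further from the turntable; origin under the middle of its handle.

How it is judged (in metres and radians):
At the end, for the whole second after the job is handed in: The red-handled knife is on the front side, within 10 mm (about 10 degrees) of the line from the axis through the price card; turntable at rest (under 0.03 rad/s); six knives seated, both tins on the turntable; whetstone, loose knives within 20 mm of their start (y of knife_red in the frame of plinth between -0.01 and 0.01 m and x of knife_red in the frame of plinth above 0.04 m and angular speed of carousel below 0.03 rad/s and height (world z) of knife_red between 0.188 and 0.206 m and height (world z) of knife_1 between 0.188 and 0.206 m and height (world z) of knife_2 between 0.188 and 0.206 m and height (world z) of knife_3 between 0.188 and 0.206 m and height (world z) of knife_4 between 0.188 and 0.206 m and height (world z) of knife_5 between 0.188 and 0.206 m and height (world z) of tin_1 between 0.038 and 0.052 m and horizontal distance between each of tin_1, tin_2 and carousel below 0.146 m and height (world z) of tin_2 between 0.038 and 0.052 m and distance of each of whetstone, loose_knife_1, loose_knife_2 from where it was at the start of the episode below 0.02 m); the robot touches nothing.
It fails at once if a knife in the block or the block itself is touched by the robot (over 1 N) (contact force between any of the fingers, the arm and knife_red above 1 N or contact force between any of the fingers, the arm and knife_1 above 1 N or contact force between any of the fingers, the arm and knife_2 above 1 N or contact force between any of the fingers, the arm and knife_3 above 1 N or contact force between any of the fingers, the arm and knife_4 above 1 N or contact force between any of the fingers, the arm and knife_5 above 1 N or contact force between any of the fingers, the arm and block above 1 N).
It fails at once if a knife is lifted out of its seat in the block (by over 9 mm) (height (world z) of any of knife_red, knife_1, knife_2, knife_3, knife_4, knife_5 above 0.206 m).
It fails at once if a tin is lifted off the turntable or falls off it ((height (world z) of tin_1 above 0.056 m or height (world z) of tin_1 below 0.03 m) or (height (world z) of tin_2 above 0.056 m or height (world z) of tin_2 below 0.03 m)).
It fails at once if the turntable is spun hard (over 2.5 rad/s) (angular speed of carousel above 2.5 rad/s).
It fails at once if the whetstone or a loose knife is moved by over 20 mm (distance of any of whetstone, loose_knife_1, loose_knife_2 from where it was at the start of the episode above 0.02 m).
It also fails if it takes over 64 s, if anything falls off the work surface, if the arm or the gripper's body presses on something with over 40 N, if the wrist force passes 120 N, or if a joint passes its speed limit or range.

### The arm

A 7-joint arm with a two-finger parallel gripper is mounted at the origin on the work surface. World frame = base frame: x ahead of the robot, y to its left, z up, the work surface at z = 0. Lengths are in mm, angles in rad, forces in N, time in s.
With the tool pointing down it reaches from about 375 to 925 mm from the base axis. Payload 3.1 kg.
Tool frame: the origin (TCP) lies at the very end of the fingers, on their centre line; the grasp point (between the pads) lies 19 mm behind it (robot.tcp_to_grasp is the distance from the TCP to the grasp point, in mm); z points along the fingers, y is the line along which they close (so a half turn about z gives the same grasp; the last joint's range is limited). The gripper opens to 85 mm and grips with 20 to 120 N. Pads are 22 mm wide; open, the fingers measure 114 mm over their backs; the gripper's body (76 mm by 85 mm) begins 54 mm behind the grasp point. The pads swing forward as they close: fully open they stand 13 mm farther back than shut.
Start: joints at [-1.375, 0.383, 0.044, 1.598, -0.018, 1.161, -0.05], TCP at [188.212, 622.157, 231.269] pointing down, gripper open.
Joint ranges: [-2.61, 2.61], [-0.41, 2.15], [-1.48, 1.57], [0, 2.5], [-1.57, 4.71], [0.05, 1.97], [-2.85, 2.85]. Speed limits (rad/s): [2.79, 2.79, 3.14, 3.14, 3.14, 3.14, 3.14].

### API

Orientations are given as [roll, pitch, yaw] about the fixed x, y, z axes, in that order (R = Rz(yaw) Ry(pitch) Rx(roll)).
In Python, from rig import robot gives the robot as it stands.
- The arm moves only by the tool play_rows, never from a script. Its argument "series" is a list that holds one entry, the list of rows, each a list of 7 numbers: the closure, from 0 (fully open) to 1 (shut), then the shift along the tool's x, y, z in m, then the turn, a rotation vector about the tool's x, y, z in degrees. A call has 1 to 20 rows; each row is the pose to reach, as a shift and turn from the pose commanded when the call began, along the tool's axes at that moment; what a row does not reach only later rows make up. A row lasts 1/12 s, in which the tool goes at most 41.7 mm and 7.16 degrees, less where a joint would pass 70% of its speed; a pose out of reach is approached as far as the arm can. A call with a gripper value outside its range is refused whole. The fingers move at their own pace and stop on an object; "newtons" is the grip in N (left out, the last holds). Time passes only in rows, so rows that repeat a pose let the fingers close. It gives the time, the measured TCP pose, the force, the opening and the grip force at its end, in the units of the state.
- robot.state(): the state, without advancing time (a new reading comes with each control period).
- robot.grab_frame(name): name is "scene" or "top" or "wrist"; returns (picture, depth): 384x512x3 uint8, blue, green, red; 384x512 float32, mm along the optical axis (not along the pixel's ray), 0 where there is no reading.
- robot.camera_params(name): a dict with "mtx" (3x3 intrinsics, pixels), "view" (4x4, takes a point from world to camera coordinates). Camera axes: x right, y down, z forward; pixel columns grow to the right and rows downward; lengths in mm; the calibration is good to about 2 mm. A picture is of the moment at which its call begins: read the wrist's pose just before it. camera_params takes no time and is no camera call; for the wrist camera it gives the pose at the moment of the call.
- robot.sign_off(): hands the job in; it is judged then, once.
Trained networks look in the newest picture that a camera, given by its name, has taken for a name from the list of things; names that differ only in an ending like _2 or _b are one class to them, and where a whole thing is asked for, a point or a joint stands for the part that bears it (a point fixed in the world has none). Each returns a list of dicts, best first, with "confidence" (0 to 1); they miss things now and then, are a little off and sometimes report something else, mostly with a low value. They report only what shows in the picture. A call takes as long as a camera call.
- robot.look_for(camera, name): "point" ([x, y, z] in mm, in world coordinates, good to about 4 mm: the middle of the surface that is visible of it).
The state is a dict: "time": time; "joint_pos": joint angles; "dq": joint speeds; "joint_torque": joint torques, N m; "eef_pos": TCP position; "tcp_rot": TCP orientation; "contact_force": force on the tool from outside, world axes, zero at the start; "ft_torque": the same for the moment, N m; "opening": finger opening in mm; "grasp_force": force on a finger pad.
Only numpy, scipy, OpenCV 4.12 (cv2) and the standard library are available. Lean on these libraries where they do the work, as an engineer would, in place of code of your own. Each camera call takes 0.05 s, during which the arm holds its last target. There are 200 camera calls.

## Working session

There is one attempt and no reset: what is moved stays moved. The work goes in short steps, Python scripts to look and compute and a tool call to move; the robot and the scene stay as the last step left them, time stands still between calls to the robot, and variables do not carry over. Pictures are saved under pics/ and viewed, at most 10 in all, crops included, and the job is handed in when it is done.

Besides the shell and the picture viewer there is one more tool, called after ">>>" in YAML: its name, and indented under it one key for each argument. play_rows: Moves the arm, as the interface text tells. Its arguments: {"type":"object","properties":{"series":{"type":"array"},"newtons":{"type":"number"}},"required":["series"]}

```bash
mkdir -p pics; ls; python3 - <<'E'
from rig import robot
import cv2, numpy as np
s=robot.state(); print(s)
ims=[]
for c in ("scene","top"):
    p,d=robot.grab_frame(c); cv2.imwrite(f"pics/{c}0.png",p)
    for n in ("knife_red","price_card","carousel","plinth","tin_1","whetstone","loose_knife_1","notch","rim_petal","block"):
        print(c,n,[([round(v) for v in r["point"]],round(r["confidence"],2)) for r in robot.look_for(c,n)])
E
```

```text
pics
{'time': 0.0, 'joint_pos': array([-1.37483485,  0.38379737,  0.04383653,  1.59958923, -0.0179099 ,
        1.16121084, -0.04986202]), 'dq': array([-0.00050387, -0.00098059, -0.00113708,  0.00176798,  0.00026126,
       -0.00138491,  0.00103034]), 'joint_torque': array([ 4.46667445e-04, -4.33468044e+01,  1.02472924e+00, -2.49510241e+01,
        1.06745868e-02,  1.15388588e-02, -8.38189145e-07]), 'eef_pos': array([187.93991323, 621.24333443, 229.90445468]), 'tcp_rot': array([-3.13898360e+00,  1.30349996e-04,  2.84794251e+00]), 'contact_force': array([0.64500297, 0.58064681, 0.26480551]), 'ft_torque': array([-0.02244274,  0.0127067 , -0.04514595]), 'grasp_force': 0.0, 'opening': 85.28636950848892}
scene knife_red [([624, 91, 216], 0.79)]
scene price_card [([755, 19, 30], 0.95), ([641, -8, 44], 0.51), ([648, 31, 207], 0.3)]
scene carousel [([637, -6, 45], 0.65), ([557, -3, 207], 0.45)]
scene plinth [([759, 23, 33], 0.83)]
scene tin_1 [([632, -55, 69], 0.78)]
scene whetstone []
scene loose_knife_1 [([459, -233, 10], 0.81), ([479, -178, 9], 0.73)]
scene notch [([636, -2, 46], 0.82)]
scene rim_petal [([637, 0, 42], 0.59)]
scene block [([631, 9, 115], 0.94)]
top knife_red [([613, 90, 243], 0.75), ([470, -176, 15], 0.53)]
top price_card [([746, 36, 16], 0.82)]
top carousel [([562, 44, 42], 0.97)]
top plinth [([746, 38, 18], 0.73), ([559, 42, 43], 0.47)]
top tin_1 [([480, 58, 65], 0.69)]
top whetstone [([616, 91, 239], 0.69), ([494, 283, 24], 0.58)]
top loose_knife_1 [([470, -172, 14], 0.9), ([448, -215, 14], 0.69)]
top notch [([558, 45, 42], 0.67), ([601, -6, 236], 0.2)]
top rim_petal [([561, 44, 44], 0.81)]
top block [([577, 50, 145], 0.69)]
```

View pics/scene0.png

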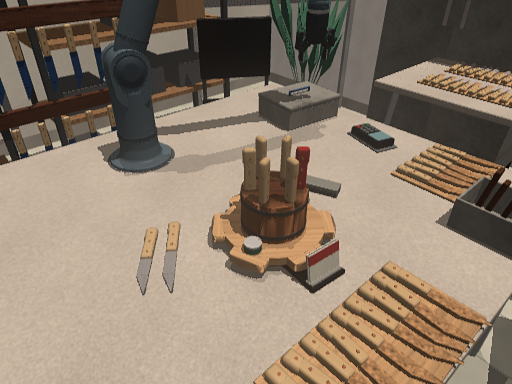

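View pics/top0.png

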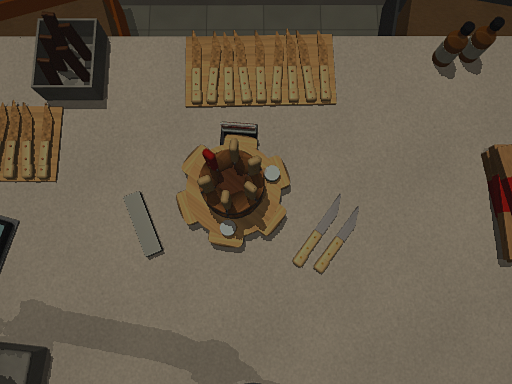

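The scene view shows the turntable at about (275,235) with the card in front of it at (323,265). In the top view the axis is near (233,190), the red knife top is at (210,157) and the card at (238,130). The tins are at (272,173) and (227,230), the whetstone is at left (143,223), and the loose knives are at right (317,230) and (336,240). Next I'll measure precisely from the top depth.

```bash
cat > h.py <<'E'
from rig import robot
import cv2, numpy as np
from scipy.optimize import least_squares
def cloud(c):
    p,d=robot.grab_frame(c); k=robot.camera_params(c); K=k["mtx"]; T=np.linalg.inv(k["view"])
    v,u=np.mgrid[:384,:512]
    X=np.stack([(u-K[0,2])/K[0,0]*d,(v-K[1,2])/K[1,1]*d,d,np.ones_like(d)],-1)@T.T
    X=X[...,:3]; X[d<=0]=np.nan
    return p,X
def red(p):
    h=cv2.cvtColor(p,cv2.COLOR_BGR2HSV); return ((h[...,0]<8)|(h[...,0]>172))&(h[...,1]>150)&(h[...,2]>60)
def measure(c="top",ctr=None):
    p,X=cloud(c); z=X[...,2]; r=np.hypot(X[...,0]-568,X[...,1]-46)
    out={}
    # handle tops
    m=(z>238)&(z<258)&(r<110)
    n,l,st,ce=cv2.connectedComponentsWithStats(m.astype(np.uint8))
    out["tops"]=[(X[l==i].mean(0).round(1),st[i,4],round(red(p)[l==i].mean(),2)) for i in range(1,n) if st[i,4]>8]
    # disc face: radius fit on petal ends
    f=(z>38)&(z<49)&(r<175); out["face"]=X[f]
    P=X[(z>50)&(z<95)&(X[...,0]>690)&(X[...,0]<790)&(abs(X[...,1]-40)<90)]
    out["card"]=P
    return p,X,out
E
python3 - <<'E'
from h import *
p,X,o=measure()
for t in o["tops"]: print(t)
F=o["face"][:,:2]
def best(q): # rim: centre and angle phase of 6-fold profile
    pass
c=np.array([568,46.])
for _ in range(20):
    a=np.arctan2(*(F-c).T[::-1]); r=np.hypot(*(F-c).T)
    b=((a+np.pi)/(2*np.pi)*72).astype(int)%72
    E=np.array([F[b==i][r[b==i].argmax()] for i in range(72) if (b==i).any()])
    R=np.hypot(*(E-c).T); E=E[R>142]
    s=least_squares(lambda q:np.hypot(*(E-q).T)-149,c,loss="soft_l1"); c=s.x
print("centre",c,len(E),np.abs(s.fun).mean())
a=np.degrees(np.arctan2(*(F-c).T[::-1])); r=np.hypot(*(F-c).T)
m=(r>130)&(r<142); hist,_=np.histogram(a[m]%60,12,(0,60)); print("phase hist",hist)
z=np.exp(1j*np.radians(6*a[m])).mean(); print("petal phase deg",np.degrees(np.angle(z))/6%60, abs(z))
C=o["card"]; print("card",len(C),C.mean(0),C.min(0),C.max(0))
d=C[:,:2]-C[:,:2].mean(0); w,V=np.linalg.eigh(d.T@d/len(C)); print(w,V)
for n in("top","scene"):
  for k in("whetstone","tin_1","price_card"):
    print(n,k,[(np.round(q["point"]),round(q["confidence"],2)) for q in robot.look_for(n,k)])
E
```

```text
(array([641.1,  41. , 246.3]), np.int32(103), np.float64(0.0))
(array([619.9,  94.4, 246.2]), np.int32(102), np.float64(0.82))
(array([605. ,  -4.1, 246.5]), np.int32(100), np.float64(0.0))
(array([562.9, 103.4, 246.4]), np.int32(109), np.float64(0.0))
(array([548.2,   4.5, 246.3]), np.int32(107), np.float64(0.0))
(array([526.9,  58. , 246.6]), np.int32(109), np.float64(0.0))
centre [585.78512446  49.90898623] 48 1.2535836640373113
phase hist [117 117  12   0   0   0  68 111 122 122 128 104]
petal phase deg 51.14881101890773 0.45746608604571654
card 185 [746.44923603  37.05690218  77.86421785] [739.51343732  -8.16301887  50.18644922] [755.00324434  82.69943148  88.91278843]
[  6.97168379 688.97929629] [[-0.99683292  0.07952444]
 [ 0.07952444  0.99683292]]
top whetstone [(array([491., 283.,  25.]), 0.63), (array([479.,  57.,  67.]), 0.34)]
top tin_1 [(array([482.,  61.,  67.]), 0.73), (array([578.,  50., 145.]), 0.67), (array([621., -51.,  68.]), 0.65)]
top price_card [(array([745.,  38.,  16.]), 0.88), (array([556.,  43.,  43.]), 0.62)]
scene whetstone []
scene tin_1 [(array([632., -55.,  69.]), 0.78)]
scene price_card [(array([755.,  19.,  30.]), 0.95), (array([641.,  -8.,  44.]), 0.51), (array([648.,  31., 207.]), 0.3)]
```

Centre ≈ (584.3, 49.7), red knife at 51.2°, front at −4.5°, so the turntable has to turn about 56° clockwise. I'll push the notch at 201° (robot side) round to about 145°, with closed fingers, the gripper leaning outward and the tool y axis radial.

```bash
cat > plan.py <<'E'
from h import *
from scipy.spatial.transform import Rotation as Rn
C=np.array([584.3,49.7])
def pose(ang,r,z,tilt=15):
    a,t=np.radians([ang,tilt]); o=np.array([np.cos(a),np.sin(a),0]); k=np.array([0,0,1.])
    Z=-np.sin(t)*o-np.cos(t)*k; Y=-np.cos(t)*o+np.sin(t)*k; X=np.cross(Y,Z)
    return np.r_[C+r*o[:2],z],Rn.from_matrix(np.c_[X,Y,Z])
def rows(ps):
    s=robot.state(); R0=Rn.from_euler("xyz",s["tcp_rot"])
    for p,R in ps:
        d=R0.inv().apply(p-s["eef_pos"])/1000; w=(R0.inv()*R).as_rotvec(degrees=True)
        print("[1,"+",".join(f"{v:.3f}" for v in d)+","+",".join(f"{v:.1f}" for v in w)+"]")
E
python3 - <<'E'
from plan import *
rows([pose(201,190,200),pose(201,142,90),pose(201,140,25)])
E
```

```text
[1,-0.395,-0.550,0.031,-13.9,-6.8,51.9]
[1,-0.433,-0.520,0.141,-13.9,-6.8,51.9]
[1,-0.434,-0.519,0.206,-13.9,-6.8,51.9]
```

>>> play_rows:
  series:
    - [[1, -0.395, -0.55, 0.031, -13.9, -6.8, 51.9], [1, -0.395, -0.55, 0.031, -13.9, -6.8, 51.9], [1, -0.395, -0.55, 0.031, -13.9, -6.8, 51.9], [1, -0.395, -0.55, 0.031, -13.9, -6.8, 51.9], [1, -0.395, -0.55, 0.031, -13.9, -6.8, 51.9], [1, -0.395, -0.55, 0.031, -13.9, -6.8, 51.9], [1, -0.395, -0.55, 0.031, -13.9, -6.8, 51.9], [1, -0.395, -0.55, 0.031, -13.9, -6.8, 51.9], [1, -0.395, -0.55, 0.031, -13.9, -6.8, 51.9], [1, -0.395, -0.55, 0.031, -13.9, -6.8, 51.9], [1, -0.395, -0.55, 0.031, -13.9, -6.8, 51.9], [1, -0.395, -0.55, 0.031, -13.9, -6.8, 51.9], [1, -0.395, -0.55, 0.031, -13.9, -6.8, 51.9], [1, -0.395, -0.55, 0.031, -13.9, -6.8, 51.9], [1, -0.395, -0.55, 0.031, -13.9, -6.8, 51.9], [1, -0.395, -0.55, 0.031, -13.9, -6.8, 51.9], [1, -0.395, -0.55, 0.031, -13.9, -6.8, 51.9], [1, -0.395, -0.55, 0.031, -13.9, -6.8, 51.9], [1, -0.395, -0.55, 0.031, -13.9, -6.8, 51.9], [1, -0.395, -0.55, 0.031, -13.9, -6.8, 51.9]]

```text
time: 3.12
eef_pos: [406.6, -17.6, 200.2]
tcp_rot: [2.881, -0.001, 1.938]
contact_force: [0.5, -0.3, 0.7]
opening: -0.1
grasp_force: 0.0
```

```bash
python3 - <<'E'
from plan import *
s=robot.state();print(s["time"],s["eef_pos"],s["tcp_rot"],s["joint_pos"],s["opening"]); print(pose(201,190,200)[0])
p,_=robot.grab_frame("wrist"); cv2.imwrite("pics/w1.png",p)
print([(np.round(q["point"]),round(q["confidence"],2)) for q in robot.look_for("wrist","notch")])
rows([pose(201,190,200),pose(201,155,120),pose(201,142,90),pose(201,140,25)])
E
```

```text
3.1167 [406.60739212 -17.58548636 200.1867401 ] [ 2.88090946e+00 -5.74508815e-04  1.93831361e+00] [-0.85153715 -0.37718461  0.75166852  2.36287686  0.2564274   0.81901435
  0.11085497] -0.05874945886613484
[406.91971897 -18.38991041 200.        ]
[(array([522.,  47.,  46.]), 0.69)]
[1,-0.001,-0.000,0.000,-0.1,-0.0,0.2]
[1,-0.001,0.013,0.086,-0.1,-0.0,0.2]
[1,-0.001,0.018,0.119,-0.1,-0.0,0.2]
[1,-0.001,0.003,0.182,-0.1,-0.0,0.2]
```

View pics/w1.png

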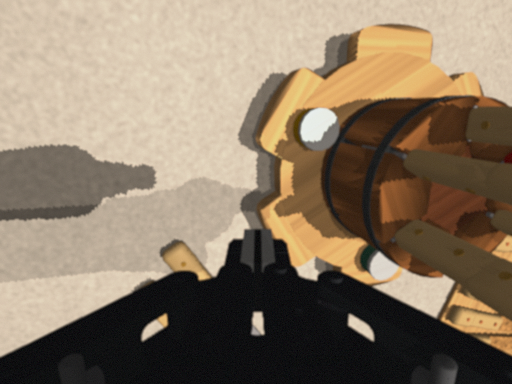

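The wrist view shows the closed fingertips at about (258,240). The notch (around (275,185)) lies ahead of them, between the yellow-tin petal and the lower petal at (290,230). I'll check by projecting the target into this picture.

```bash
python3 - <<'E'
from plan import *
k=robot.camera_params("wrist")
def pr(P): q=k["view"]@np.r_[P,1]; q=k["mtx"]@q[:3]; return (q[:2]/q[2]).round()
for a,r,z in((201,124,44),(201,140,44),(191.5,124,44),(210.5,124,44),(171,150,44),(231,150,44)): print(a,r,pr(pose(a,r,z)[0]))
E
```

```text
201 124 [279. 176.]
201 140 [264. 177.]
191.5 124 [281. 156.]
210.5 124 [280. 195.]
171 150 [275. 100.]
231 150 [273. 243.]
```

>>> play_rows:
  series:
    - [[1, -0.001, 0.013, 0.03, 0, 0, 0], [1, -0.001, 0.013, 0.06, 0, 0, 0], [1, -0.001, 0.013, 0.086, 0, 0, 0], [1, -0.001, 0.018, 0.119, 0, 0, 0], [1, -0.001, 0.014, 0.135, 0, 0, 0], [1, -0.001, 0.01, 0.15, 0, 0, 0], [1, -0.001, 0.006, 0.166, 0, 0, 0], [1, -0.001, 0.003, 0.182, 0, 0, 0], [1, -0.001, 0.003, 0.182, 0, 0, 0], [1, -0.001, 0.003, 0.182, 0, 0, 0]]

```text
time: 4.05
eef_pos: [452.1, -1.3, 23.8]
tcp_rot: [2.885, -0.001, 1.938]
contact_force: [0.2, -0.6, -0.4]
opening: 0.3
grasp_force: 0.0
```

```bash
cat >> plan.py <<'E'
def red_angle():
    p,X,o=measure()
    T=[(t[0][:2],t[2]) for t in o["tops"]]
    A=[np.degrees(np.arctan2(*(t-C)[::-1])) for t,_ in T]
    for (t,f),a in zip(T,A):
        if f>.3: print("red",t,a)
    print("phases",np.round(np.mod(A,60),1))
    return p
E
python3 - <<'E'
from plan import *
s=robot.state();print(s["time"],s["eef_pos"],s["contact_force"],s["joint_pos"]); print(pose(201,140,25)[0])
red_angle()
rows([pose(a,140,25) for a in np.arange(198,149,-3)])
E
```

```text
4.05 [452.11404227  -1.31732176  23.76668729] [ 0.18626611 -0.64110011 -0.38117173] [-0.73671886  0.33407237  0.77459384  2.39679481 -0.9250608   0.40333294
  1.19251171]
[453.59874029  -0.47151294  25.        ]
red [619.9  94.6] 51.59004910788169
phases [51.4 51.6 50.8 51.7 51.4 51.6]
[1,0.008,0.000,0.000,-0.1,-0.8,2.9]
[1,0.016,0.001,0.001,-0.1,-1.6,5.8]
[1,0.023,0.002,0.001,-0.1,-2.3,8.7]
[1,0.030,0.003,0.001,-0.1,-3.1,11.6]
[1,0.037,0.005,0.002,-0.1,-3.9,14.5]
[1,0.044,0.007,0.002,-0.1,-4.7,17.4]
[1,0.051,0.009,0.003,-0.1,-5.4,20.3]
[1,0.058,0.012,0.003,-0.1,-6.2,23.2]
[1,0.064,0.015,0.004,-0.1,-7.0,26.1]
[1,0.071,0.018,0.005,-0.1,-7.8,29.0]
[1,0.077,0.022,0.006,-0.1,-8.5,31.9]
[1,0.083,0.026,0.007,-0.1,-9.3,34.8]
[1,0.089,0.030,0.008,-0.1,-10.1,37.7]
[1,0.095,0.035,0.010,-0.1,-10.8,40.6]
[1,0.100,0.040,0.011,-0.1,-11.6,43.5]
[1,0.105,0.045,0.012,-0.1,-12.4,46.4]
[1,0.110,0.050,0.014,-0.1,-13.2,49.3]
```

>>> play_rows:
  series:
    - [[1, 0.004, 0, 0, 0, -0.4, 1.5], [1, 0.008, 0, 0, 0, -0.8, 2.9], [1, 0.012, 0, 0, 0, -1.2, 4.3], [1, 0.016, 0.001, 0.001, 0, -1.6, 5.8], [1, 0.02, 0.001, 0.001, 0, -2, 7.2], [1, 0.023, 0.002, 0.001, 0, -2.3, 8.7], [1, 0.027, 0.002, 0.001, 0, -2.7, 10.1], [1, 0.03, 0.003, 0.001, 0, -3.1, 11.6], [1, 0.034, 0.004, 0.002, 0, -3.5, 13], [1, 0.037, 0.005, 0.002, 0, -3.9, 14.5], [1, 0.041, 0.006, 0.002, 0, -4.3, 16], [1, 0.044, 0.007, 0.002, 0, -4.7, 17.4], [1, 0.048, 0.008, 0.002, 0, -5, 18.9], [1, 0.051, 0.009, 0.003, 0, -5.4, 20.3], [1, 0.055, 0.011, 0.003, 0, -5.8, 21.8], [1, 0.058, 0.012, 0.003, 0, -6.2, 23.2], [1, 0.058, 0.012, 0.003, 0, -6.2, 23.2], [1, 0.058, 0.012, 0.003, 0, -6.2, 23.2]]

```text
time: 5.6
eef_pos: [445.9, 58.6, 27.0]
tcp_rot: [2.878, -0.003, 1.521]
contact_force: [-0.1, -0.1, -0.2]
opening: 0.3
grasp_force: 0.0
```

```bash
python3 - <<'E'
from plan import *
s=robot.state();print(s["time"],s["eef_pos"],s["tcp_rot"],s["contact_force"],s["joint_pos"]); print(pose(177,140,25)[0], pose(177,140,25)[1].as_euler("xyz"))
p=red_angle(); cv2.imwrite("pics/t2.png",cv2.resize(p[90:290,100:400],None,fx=2,fy=2))
rows([pose(a,140,25) for a in np.arange(174,140,-3)])
E
```

```text
5.6 [445.85618604  58.56897869  26.98324402] [ 2.87798998e+00 -2.54144588e-03  1.52063352e+00] [-0.05264513 -0.09208744 -0.19247024] [-1.22558902  0.42107141  1.04744564  2.42447645 -0.9029238   0.36370633
  0.51608423]
[444.49186513  57.02703387  25.        ] [2.87979327e+00 2.22044605e-16 1.51843645e+00]
red [633.  80.] 31.888907010257395
phases [31.2 31.9 31.4 32.  32.  31.8]
[1,0.006,-0.001,0.001,0.1,-0.9,2.9]
[1,0.013,-0.001,0.002,0.1,-1.7,5.8]
[1,0.021,0.000,0.002,0.1,-2.5,8.7]
[1,0.028,0.001,0.002,0.1,-3.3,11.6]
[1,0.035,0.003,0.003,0.1,-4.0,14.5]
[1,0.042,0.005,0.003,0.0,-4.8,17.4]
[1,0.049,0.008,0.004,0.0,-5.6,20.3]
[1,0.056,0.010,0.005,0.0,-6.4,23.2]
[1,0.062,0.013,0.006,0.0,-7.2,26.1]
[1,0.069,0.017,0.006,0.0,-7.9,29.0]
[1,0.075,0.020,0.007,0.0,-8.7,31.9]
[1,0.081,0.024,0.009,0.0,-9.5,34.8]
```

View pics/t2.png

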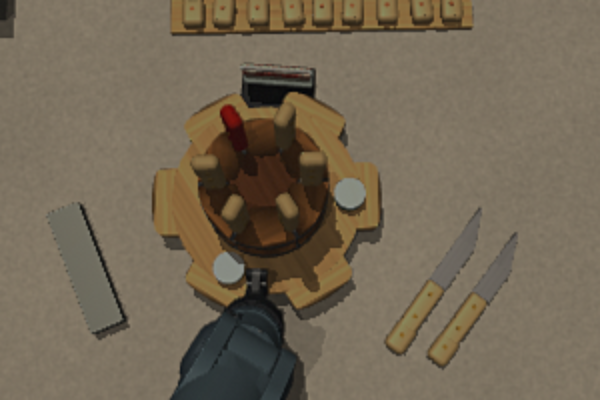

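Contact works: the top view shows the fingertip in the notch at (255,280), pressing the yellow-tin petal, with the tins, whetstone and loose knives undisturbed. The red knife is at 31.9°, so about 36° remain. I'll keep pushing.

>>> play_rows:
  series:
    - [[1, 0.003, -0.001, 0, 0, -0.4, 1.5], [1, 0.006, -0.001, 0.001, 0, -0.9, 2.9], [1, 0.01, -0.001, 0.001, 0, -1.3, 4.3], [1, 0.013, -0.001, 0.002, 0, -1.7, 5.8], [1, 0.017, 0, 0.002, 0, -2.1, 7.2], [1, 0.021, 0, 0.002, 0, -2.5, 8.7], [1, 0.024, 0.001, 0.002, 0, -2.9, 10.1], [1, 0.028, 0.001, 0.002, 0, -3.3, 11.6], [1, 0.032, 0.002, 0.003, 0, -3.7, 13], [1, 0.035, 0.003, 0.003, 0, -4, 14.5], [1, 0.039, 0.004, 0.003, 0, -4.4, 16], [1, 0.042, 0.005, 0.003, 0, -4.8, 17.4], [1, 0.046, 0.006, 0.004, 0, -5.2, 18.9], [1, 0.049, 0.008, 0.004, 0, -5.6, 20.3], [1, 0.053, 0.009, 0.005, 0, -6, 21.8], [1, 0.056, 0.01, 0.005, 0, -6.4, 23.2], [1, 0.056, 0.01, 0.005, 0, -6.4, 23.2], [1, 0.056, 0.01, 0.005, 0, -6.4, 23.2]]

```text
time: 7.15
eef_pos: [459.0, 112.6, 23.6]
tcp_rot: [2.88, 0.003, 1.099]
contact_force: [0.2, 0.1, 0.4]
opening: -0.1
grasp_force: 0.0
```

```bash
python3 - <<'E'
from plan import *
s=robot.state();print(s["time"],s["eef_pos"],s["tcp_rot"],s["contact_force"],s["joint_pos"]); print(pose(153,140,25)[0], pose(153,140,25)[1].as_euler("xyz"))
red_angle()
rows([pose(a,140,25) for a in np.arange(151,134,-2)])
E
```

```text
7.15 [459.01030211 112.60737937  23.55359697] [2.87976541e+00 2.60678238e-03 1.09910169e+00] [0.18457116 0.09560596 0.43345699] [-1.49753183  0.71032482  1.20689842  2.32630505 -0.97101667  0.549704
 -0.06641039]
[459.55908661 113.25866996  25.        ] [2.87979327 0.         1.09955743]
red [640.8  58.9] 9.24841018248864
phases [9.2 9.1 9.5 9.  9.8 9.5]
[1,0.006,0.001,-0.001,-0.0,-0.4,1.9]
[1,0.011,0.001,-0.001,-0.0,-0.9,3.8]
[1,0.016,0.001,-0.001,-0.0,-1.4,5.8]
[1,0.021,0.002,-0.001,0.0,-1.9,7.7]
[1,0.025,0.003,-0.001,0.0,-2.4,9.6]
[1,0.030,0.004,-0.001,0.0,-3.0,11.6]
[1,0.035,0.005,-0.000,0.0,-3.5,13.5]
[1,0.040,0.006,-0.000,0.0,-4.0,15.4]
[1,0.044,0.007,0.000,0.0,-4.5,17.4]
```

>>> play_rows:
  series:
    - [[1, 0.003, 0, 0, 0, -0.2, 1], [1, 0.006, 0.001, 0, 0, -0.4, 1.9], [1, 0.009, 0.001, 0, 0, -0.7, 2.9], [1, 0.011, 0.001, -0.001, 0, -0.9, 3.8], [1, 0.014, 0.001, -0.001, 0, -1.2, 4.8], [1, 0.016, 0.001, -0.001, 0, -1.4, 5.8], [1, 0.019, 0.002, -0.001, 0, -1.6, 6.7], [1, 0.021, 0.002, -0.001, 0, -1.9, 7.7], [1, 0.023, 0.003, -0.001, 0, -2.2, 8.7], [1, 0.025, 0.003, -0.001, 0, -2.4, 9.6], [1, 0.028, 0.004, -0.001, 0, -2.7, 10.6], [1, 0.03, 0.004, -0.001, 0, -3, 11.6], [1, 0.032, 0.004, -0.001, 0, -3.2, 12.3], [1, 0.034, 0.005, 0, 0, -3.4, 13], [1, 0.035, 0.005, 0, 0, -3.5, 13.5], [1, 0.035, 0.005, 0, 0, -3.5, 13.5], [1, 0.035, 0.005, 0, 0, -3.5, 13.5], [1, 0.035, 0.005, 0, 0, -3.5, 13.5]]

```text
time: 8.7
eef_pos: [479.6, 141.3, 24.7]
tcp_rot: [2.878, 0.0, 0.854]
contact_force: [-0.3, 0.1, -0.1]
opening: 0.0
grasp_force: 0.0
```

```bash
python3 - <<'E'
from plan import *
s=robot.state();print(s["time"],s["eef_pos"],s["contact_force"],s["joint_pos"])
red_angle()
rows([pose(138.5,140,25),pose(136.5,140,25)]); print()
rows([pose(143,142,25),pose(143,144,60),pose(143,150,100),pose(143,190,180)])
E
```

```text
8.7 [479.64567206 141.29979311  24.69491904] [-0.25629742  0.11614087 -0.06151369] [-1.53901622  0.86986833  1.25213908  2.22241058 -0.98119631  0.70217792
 -0.38592012]
red [641.4  44.2] -5.501884369417855
phases [54.5 55.  54.4 55.3 54.7 55.1]
[1,0.001,-0.001,-0.001,0.1,-0.1,0.4]
[1,0.006,-0.001,-0.001,0.1,-0.6,2.4]

[1,-0.010,-0.002,-0.001,0.1,1.1,-3.9]
[1,-0.010,0.005,-0.035,0.1,1.1,-3.9]
[1,-0.011,0.009,-0.075,0.1,1.1,-3.9]
[1,-0.014,-0.008,-0.163,0.1,1.1,-3.9]
```

The red knife is at about −5.2° against a target of −4.5°. I'll back off the wall, lift out and check again.

>>> play_rows:
  series:
    - [[1, -0.005, -0.001, 0, 0, 0.5, -2], [1, -0.01, -0.002, -0.001, 0, 1.1, -3.9], [1, -0.01, 0, -0.01, 0, 1.1, -3.9], [1, -0.01, 0.003, -0.022, 0, 1.1, -3.9], [1, -0.01, 0.005, -0.035, 0, 1.1, -3.9], [1, -0.011, 0.009, -0.075, 0, 1.1, -3.9], [1, -0.012, 0.0, -0.11, 0, 1.1, -3.9], [1, -0.014, -0.008, -0.14, 0, 1.1, -3.9], [1, -0.014, -0.008, -0.163, 0, 1.1, -3.9], [1, -0.014, -0.008, -0.163, 0, 1.1, -3.9], [1, -0.014, -0.008, -0.163, 0, 1.1, -3.9], [1, -0.014, -0.008, -0.163, 0, 1.1, -3.9]]

```text
time: 9.75
eef_pos: [434.3, 164.7, 177.2]
tcp_rot: [2.881, 0.004, 0.923]
contact_force: [-1.5, -0.8, 0.7]
opening: -0.3
grasp_force: 0.0
```

```bash
python3 - <<'E'
from plan import *
s=robot.state();print(s["time"],s["eef_pos"],s["contact_force"])
p=red_angle(); q,_=robot.grab_frame("scene")
p2,X,o=measure(); c=o["card"]; print("card ang",np.degrees(np.arctan2(*(c[:,:2].mean(0)-C)[::-1])))
cv2.imwrite("pics/t3.png",np.hstack([cv2.resize(p[90:290,100:300],(400,400)),cv2.resize(q[110:310,180:380],(400,400))]))
E
```

```text
9.75 [434.27719383 164.65101689 177.17266378] [-1.53533937 -0.79003222  0.70980735]
red [641.3  44.3] -5.411869152317035
phases [54.6 54.9 54.5 55.3 54.7 55.1]
card ang -4.385028410396875
```

View pics/t3.png

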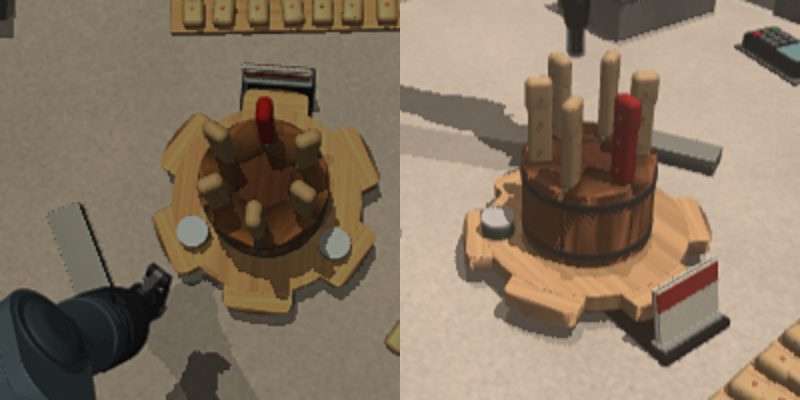

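The red knife at left-image (265,118) stands squarely behind the card at (278,85). The offset is under 1°, both tins are still on the turntable, the gripper is clear and the turntable is at rest, so I'm handing in.

```bash
python3 -c "
from rig import robot
print(robot.sign_off())"
```

```text
the job is handed in; nothing more can be done
None
```

The turntable is turned so the red-handled knife stands behind the price card, about 1° off by the camera, with the gripper clear and the turntable at rest; the job is handed in, and the sign-off returned no verdict.

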